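Lock a set stop screw with its jam nut

TASK

The gap under this travel stop has just been set with the feeler gauge; now lock it. Drop the ring spanner over the square head of the adjusting screw with its handle just in front of the tall stud, which then keeps the screw from turning along, and pull the jam nut's ball lever clockwise until the nut is tight, to about 1 newton metre and never above 1.4. Then take the spanner off and lay it flat on the worktop beside the fixture, without shifting the screw's setting, slackening the nut or moving the other things on the bench.

Things in the scene. Friction and masses are not known exactly. Their poses are not given: they have to be found in the camera images.
- stop_bridge: Travel stop, fixed: aluminium base plate (x -48 to +72, y +-100, 12 mm thick), two columns and a dark steel beam 46 mm wide, 188 mm long along y, top at 62 mm. Two 12 mm studs rise through it, at y = +75 mm (tall, to 112 mm) and y = -75 mm (short, to 76 mm). The upright adjusting screw stands in the middle. Origin on the screw's axis at worktop height; -x faces the robot, z up.
- brace_stud (a point): Point on the axis of the tall stud, 95 mm above the worktop, at the height of a fitted spanner. The stud is 12 mm across.
- stop_screw: Adjusting screw, turns about its upright axis (the origin's, at worktop height). Head 20 mm square from 86 to 104 mm above the worktop, the top 4 mm tapering to 13 mm, on a 32 mm collar. x and y are square to the flats and turn with it; a spanner handle laid along +y stands 2 to 8 degrees short of the tall stud. Unless held it is dragged round by the nut; up to 20 degrees of turn is harmless.
- head_seat (a point): Point on the screw's axis on the collar, 86 mm above the worktop, where the underside of a fully fitted spanner rests.
- head_corner (a point): Point near a corner of the screw's head, 13.3 mm off the axis; turns with the screw.
- jam_nut (a joint): Stiff jam nut, 30 mm across flats, over six thin spring discs. Value in rad: 0 where it rests on the discs, negative (-0.4 to -0.8) before; grows as its lever is pulled clockwise seen from above, which takes about 0.35 N m. Pulled on, it carries the discs round and the resistance climbs in small steps; 1 N m comes 0.15 to 0.7 rad after 0, differently each time. It stays where left.
- lever_ball (a point): Centre of the ball on the nut's lever, 25 mm in diameter, 75 mm from the screw's axis, about 99 mm above the worktop; it spins freely on its stem. 1 N m on the nut is 13 N at the ball, level and square to the lever; 1.4 N m is 19 N. The lever swings on the robot's side of the bridge, from above the short stud to 20 degrees past pointing straight ahead of the bridge (-x).
- disc3_rim (a point): Point on the rim of the third disc from above, 20.5 mm from the screw's axis, 67 mm up. This disc is carried round from about 0.8 N m on: more than 1 mm means tight.
- disc6_rim (a point): Point on the rim of the lowest disc, 20.5 mm from the screw's axis, 63 mm up. It is carried round only above 1.5 N m: more than 1 mm means overtightened.
- ring_spanner: Loose steel spanner, 0.13 to 0.21 kg: ring 41 mm across, 12 mm thick, with a square hole 21.6 mm wide, and a straight handle 12 mm wide, 8 mm thick, ending 120 mm from the hole's centre. Origin in the hole's centre at the underside; x along the handle, z up, hole's sides parallel to x and y. Centre of mass 39 mm along x; fitted and let go, the handle droops some 10 degrees.
- ring_hole (a point): Centre of the spanner's square hole, at its underside.
- handle_grip (a point): Point on the middle of the spanner's handle, 45 mm from the hole's centre, 4.5 mm above the underside: a good place to grip, across the handle.
- feeler_gauge: Feeler gauge, 101 x 13 x 14 mm, lying left of the bridge; leave alone.
- hex_key_5: Small black hex key, 88 mm, lying in front of the clamped machine; leave alone.
- fitting_a: Brass hose fitting, 40 mm, behind the bridge; leave alone.
- fitting_b: Another brass hose fitting behind the bridge; leave alone.
- port_cap: Small plastic port cap, 24 mm, behind the bridge; leave alone.
- port_cap_big: Black plastic port cap, 30 mm, lying front right; leave alone.
- spare_bolt: Hex bolt, 41 mm, lying in front of the bridge; leave alone.

How it is judged:
By the outcome, as a careful person would: the job done as asked, in the order asked, and still so for the second after the job is handed in, with the robot touching nothing.
It also fails if it takes over 72 s, if anything falls off the work surface, if the arm or the gripper's body presses on something with over 40 N, if the wrist force passes 120 N, or if a joint passes its speed limit or range.

ROBOT

A 7-joint arm with a two-finger parallel gripper is mounted at the origin on a cart in front of the work surface, level with it; the furniture and walls round the work are solid. World frame = base frame: x ahead of the robot, y to its left, z up, the work surface at z = 0. Lengths are in m, angles in degrees, forces in N, time in s.
With the tool pointing down it reaches from about 0.425 to 0.875 m from the base axis. Payload 4.7 kg.
Tool frame: the origin (TCP) lies on the mounting face of the last link; the fingertips stand 182 mm ahead of it and the grasp point (between the pads) lies 164 mm ahead of it; z points along the fingers, y is the line along which they close (so a half turn about z gives the same grasp; the last joint's range is limited). The gripper opens to 87 mm and grips with 3 to 60 N. Pads are 19 mm wide; open, the fingers measure 117 mm over their backs; the gripper's body (75 mm by 190 mm) begins 51 mm behind the grasp point.
Start: joints at [-67.489, 18.392, -4.016, 83.108, 1.295, 78.541, -3.26], TCP at [0.24, 0.604, 0.405] pointing down, gripper open.
Joint ranges: [-163.93, 163.93], [-17.29, 119.83], [-79.2, 71.16], [3.27, 140.29], [-89.18, 269.18], [5.43, 117.66], [-154.24, 154.24]. Speed limits (degrees/s): [147.25, 147.25, 180, 180, 180, 180, 180].

INTERFACE

Orientations are given as [roll, pitch, yaw] about the fixed x, y, z axes, in that order (R = Rz(yaw) Ry(pitch) Rx(roll)).
In Python, from cell import env gives the robot as it stands.
- The arm moves only by the tool servo_tool, never from a script. Its argument "plan" is a list of rows, each an object with "xyz": the shift along the tool's x, y, z in cm, a list of three; "twist": the turn, a rotation vector about the tool's x, y, z in degrees, a list of three; "jaw": the closure, from 0 (fully open) to 1 (shut). In form: [{"xyz": [x, y, z], "twist": [wx, wy, wz], "jaw": jaw}, ...]. A call has 1 to 10 rows; each row is the pose to reach, as a shift and turn from the pose commanded when the call began, along the tool's axes at that moment; what a row does not reach only later rows make up. A row lasts 1/12 s, in which the tool goes at most 41.7 mm and 7.16 degrees, less where a joint would pass 70% of its speed; a pose out of reach is approached as far as the arm can. A call with a gripper value outside its range is refused whole. The fingers move at their own pace and stop on an object; "newtons" is the grip in N (left out, the last holds). Time passes only in rows, so rows that repeat a pose let the fingers close. It gives the time, the measured TCP pose, the force, the opening and the grip force at its end, in the units of the state.
- env.get_obs(): the state, without advancing time (a new reading comes with each control period).
- env.read_camera(name): name is "scene" or "top"; returns a dict with "img" (400x640x3 uint8, red, green, blue), "camera_matrix" (3x3 intrinsics, pixels), "R" (3x3) and "t" (3): a world point X has camera coordinates R X + t. Camera axes: x right, y down, z forward; pixel columns grow to the right and rows downward; lengths in m; the calibration is good to about 2 mm. A picture is of the moment at which its call begins. There is no depth.
- env.sign_off(): hands the job in; it is judged then, once.
The state is a dict: "time_s": time; "qpos": joint angles; "joint_velocities": joint speeds; "effort": joint torques, N m; "tool_pos": TCP position; "tool_rot": TCP orientation; "force": force on the tool from outside, world axes, zero at the start; "wrist_torque": the same for the moment, N m; "grip_width": finger opening in m; "grasp_force": force on a finger pad.
Only numpy, scipy, OpenCV 4.12 (cv2) and the standard library are available. Lean on these libraries where they do the work, as an engineer would, in place of code of your own. Each camera call takes 0.05 s, during which the arm holds its last target. There are 200 camera calls.

## Working session

There is one attempt and no reset: what is moved stays moved. The work goes in short steps, Python scripts to look and compute and a tool call to move; the robot and the scene stay as the last step left them, time stands still between calls to the robot, and variables do not carry over. Pictures are saved under pics/ and viewed, at most 10 in all, crops included, and the job is handed in when it is done.

Besides the shell and the picture viewer there is one more tool, called after ">>>" as a command line: name --argument value ..., lists and objects as JSON in quotes. servo_tool: Moves the arm, as the interface text tells. Its arguments: {"type":"object","properties":{"plan":{"type":"array","items":{"type":"object","properties":{"xyz":{"type":"array","items":{"type":"number"}},"twist":{"type":"array","items":{"type":"number"}},"jaw":{"type":"number"}}}},"newtons":{"type":"number"}},"required":["plan"]}

```bash
ls; mkdir -p pics; python3 - <<'E'
from cell import env
import cv2,numpy as np
o=env.get_obs();print({k:np.round(v,3).tolist() for k,v in o.items()})
for n in("scene","top"):
    c=env.read_camera(n);cv2.imwrite(f"pics/{n}0.png",c["img"][:,:,::-1])
    print(n,c["camera_matrix"].tolist(),np.round(c["R"],4).tolist(),np.round(c["t"],4).tolist(), (-c["R"].T@c["t"]).round(3))
E
```

```text
pics
{'time_s': 0.0, 'qpos': [-67.489, 18.44, -4.014, 83.175, 1.295, 78.54, -3.261], 'joint_velocities': [0.02, 0.045, 0.114, 0.003, 0.065, -0.002, 0.049], 'effort': [-0.0, -49.129, -0.404, -31.253, -0.064, 0.044, 0.0], 'tool_pos': [0.24, 0.604, 0.404], 'tool_rot': [-179.89, 0.007, 158.296], 'force': [0.219, 0.198, -0.584], 'wrist_torque': [0.01, 0.041, -0.026], 'grasp_force': 0.0, 'grip_width': 0.087}
scene [[480.4429651301915, 0.0, 302.9427871530065], [0.0, 480.4429651301915, 198.04407012264394], [0.0, 0.0, 1.0]] [[0.9532, -0.3019, 0.0182], [-0.2065, -0.6935, -0.6902], [0.221, 0.6542, -0.7234]] [-0.4908, 0.2507, 1.1672] [ 0.262 -0.738  1.026]
top [[421.74928050634867, 0.0, 324.7459808922527], [0.0, 421.74928050634867, 194.80057368796454], [0.0, 0.0, 1.0]] [[0.0126, -0.9999, 0.0079], [-0.9939, -0.0134, -0.1096], [0.1097, -0.0065, -0.9939]] [0.1176, 0.5625, 1.0592] [0.441 0.132 1.114]
```

View pics/scene0.png

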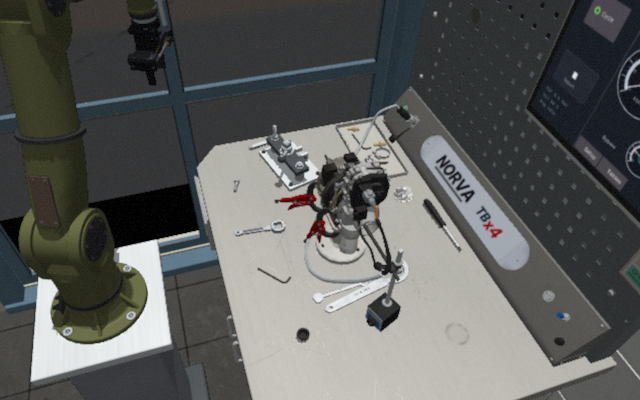

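View pics/top0.png

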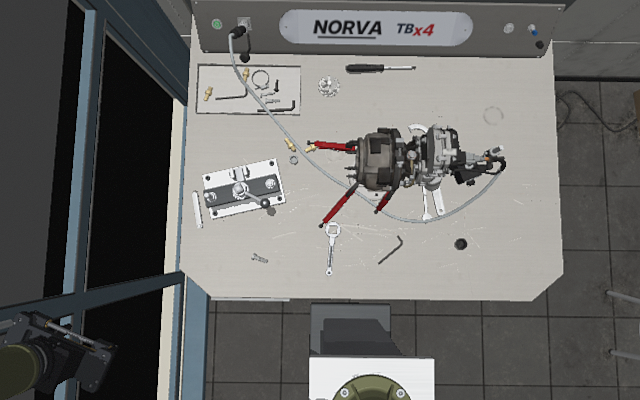

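The scene view shows the bridge at about (285,160) and the spanner at (262,228). In the top view the bridge is at (243,188), with its lever ball near (271,211), and the spanner runs from its ring at (332,230) to its handle end at (329,274). The next crop is a close-up of both.

```bash
cat > h.py <<'E'
from cell import env
import cv2,numpy as np
from scipy.spatial.transform import Rotation as Ro
def cam(n):
    c=env.read_camera(n); c["K"]=np.array(c["camera_matrix"]);c["R"]=np.array(c["R"]);c["t"]=np.array(c["t"]);return c
def plane(c,uv,z):
    d=c["R"].T@np.linalg.solve(c["K"],np.array([uv[0],uv[1],1.]));o=-c["R"].T@c["t"];return o+d*(z-o[2])/d[2]
def proj(c,X):
    p=c["K"]@(c["R"]@np.array(X)+c["t"]);return p[:2]/p[2]
def tri(c1,u1,c2,u2):
    P=[c["K"]@np.c_[c["R"],c["t"]] for c in(c1,c2)]
    X=cv2.triangulatePoints(P[0],P[1],np.array(u1,float).reshape(2,1),np.array(u2,float).reshape(2,1))[:,0];return X[:3]/X[3]
def crop(c,box,s,f):
    x0,y0,x1,y1=box;cv2.imwrite(f,cv2.resize(c["img"][y0:y1,x0:x1,::-1],None,fx=s,fy=s,interpolation=cv2.INTER_CUBIC))
def togo(X,R=None):
    "shift in tool axes (cm) to bring TCP to world X"
    o=env.get_obs();T=Ro.from_euler("xyz",o["tool_rot"],degrees=True);return (T.inv().apply(np.array(X)-o["tool_pos"])*100).round(2)
E
python3 - <<'E'
from h import *
c=cam("top");s=cam("scene")
a=cv2.resize(c["img"][150:240,185:295,::-1],None,fx=6,fy=6,interpolation=cv2.INTER_CUBIC)
cv2.imwrite("pics/t1.png",a)
a=cv2.resize(s["img"][115:200,235:335,::-1],None,fx=7,fy=7,interpolation=cv2.INTER_CUBIC)
cv2.imwrite("pics/s1.png",a)
# spanner bright contour
g=cv2.cvtColor(c["img"],cv2.COLOR_RGB2GRAY);sub=g[215:282,315:350];print(np.median(sub),sub.max())
for u in[(332,230),(329,274)]:print(plane(c,u,.01))
E
```

```text
186.0 248
[0.47100979 0.10470514 0.01      ]
[0.35777969 0.11123619 0.01      ]
```

View pics/t1.png

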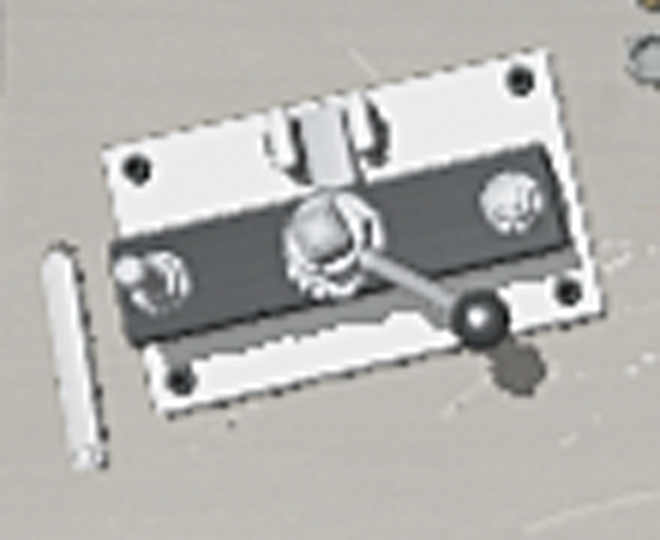

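View pics/s1.png

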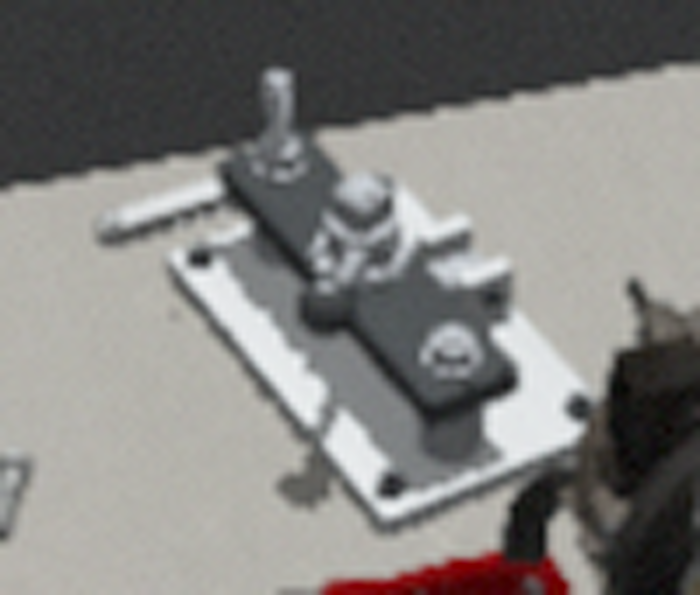

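The top crop shows the tall stud's top at (130,270), the screw head at (322,232), the short stud at (510,200), the ball at (480,318) and the plate holes at the corners. In the scene crop the stud tops are at (278,78) and (452,345), the head at (362,190) and the ball at (327,305).

```bash
python3 - <<'E'
from h import *
c=cam("top");s=cam("scene")
t=lambda u:(185+u[0]/6,150+u[1]/6); q=lambda u:(235+u[0]/7,115+u[1]/7)
for n,a,b,z in[("tall",(130,270),(278,75),.112),("head",(322,230),(362,188),.104),("short",(510,197),(452,340),.076),("ball",(480,318),(327,305),.099)]:
    print(n,tri(c,t(a),s,q(b)).round(4),plane(c,t(a),z).round(4),plane(s,q(b),z).round(4))
# base plate holes mean
H=[plane(c,t(u),.012) for u in[(138,168),(520,80),(568,292),(180,380)]];print(np.round(H,4).tolist())
# head top: bright? spanner contour, both views
for cc,box,nm in((c,(312,215,352,284),"top"),(s,(228,215,292,242),"scene")):
    x0,y0,x1,y1=box;im=cv2.cvtColor(cc["img"],cv2.COLOR_RGB2LAB)[y0:y1,x0:x1].astype(float)
    d=np.linalg.norm(im-np.median(im.reshape(-1,3),0),axis=2);m=(d>22).astype(np.uint8)
    if nm=="top":
        for r in m[::1]:print("".join(".#"[v] for v in r))
    P=np.array([plane(cc,(x+x0,y+y0),.01)[:2] for y,x in np.argwhere(m)])
    mu=P.mean(0);w=np.linalg.svd(P-mu)[2][0];w=w if w[0]>0 else -w;k=(P-mu)@w
    print(nm,mu,w,np.degrees(np.arctan2(w[1],w[0])),np.percentile(k,[0.5,99.5]))
E
```

```text
tall [0.5494 0.4067 0.1115] [0.5476 0.4069 0.112 ] [0.5506 0.406  0.112 ]
head [0.5668 0.3331 0.1023] [0.5656 0.3329 0.104 ] [0.567 0.331 0.104]
short [0.5853 0.2617 0.0722] [0.5839 0.2614 0.076 ] [0.5847 0.2576 0.076 ]
ball [0.5328 0.269  0.0988] [0.5315 0.2692 0.099 ] [0.5337 0.2686 0.099 ]
[[0.6033, 0.4328, 0.012], [0.6448, 0.2663, 0.012], [0.5511, 0.2429, 0.012], [0.5104, 0.4106, 0.012]]
..............#########.................
.............#########..................
............#########...................
...........#########....................
..........#########.....................
..........########......................
...........######..####.................
..........######.#.######...............
........####.###..######..#.............
.......#####..#.##########..............
......#####....##.#########.............
......#####..####.#####...##............
.......####..####........####...........
.............####.........##............
..............##.........###............
..............##........#####...........
.............###.....#..#####...........
........
[... 1620 characters left out ...]
...........
..............####.#....................
.............##.##.#....................
...............####.....................
...............#..#.....................
........................................
........................................
........................................
........................................
........................................
........................................
........................................
........................................
top [0.45045296 0.11010347] [0.99971307 0.02395353] 1.372567419932778 [-0.09279742  0.05969799]
scene [0.42978644 0.09818576] [ 0.99474526 -0.10238103] -5.876297219521724 [-0.07557014  0.06127145]
```

```bash
python3 - <<'E'
from h import *
c=cam("top");s=cam("scene")
f=lambda cc,x,y:cv2.resize(cc["img"][y-14:y+14,x-14:x+14,::-1],None,fx=14,fy=14,interpolation=cv2.INTER_LANCZOS4)
cv2.imwrite("pics/h2.png",np.hstack([f(c,239,190),f(s,287,146)]))
# predicted px of head-top 13mm corners for various screw yaw
A=np.array([.567,.3335])
for yaw in(18,23,28,33):
    r=np.radians(yaw);R=np.array([[np.cos(r),-np.sin(r)],[np.sin(r),np.cos(r)]])
    for n,cc,o in(("top",c,(225,176)),("scene",s,(273,132))):
        print(yaw,n,[((proj(cc,[*(A+R@v),.1])-o+.5)*14).round().astype(int).tolist() for v in np.array([[1,1],[1,-1],[-1,-1],[-1,1]])*.01])
a=plane(c,(332.5,229.2),.008)[:2];e=plane(c,(328.7,275.3),.006)[:2];w=(a-e)/np.linalg.norm(a-e)
print(a,e,np.linalg.norm(a-e),np.degrees(np.arctan2(*(e-a)[::-1])))
g=(e+w*.12-.045*w+a-.045*w)/2;print("grip",g,togo([*g,.164+.0045]))
E
```

```text
18 top [[128, 137], [239, 103], [271, 213], [160, 247]]
18 scene [[208, 111], [261, 160], [183, 194], [131, 144]]
23 top [[125, 143], [233, 100], [275, 206], [166, 250]]
23 scene [[203, 110], [262, 156], [189, 195], [130, 148]]
28 top [[122, 150], [226, 97], [277, 200], [173, 252]]
28 scene [[197, 110], [262, 153], [195, 195], [130, 152]]
33 top [[120, 157], [220, 96], [279, 193], [180, 254]]
33 scene [[191, 110], [262, 149], [201, 195], [130, 155]]
[0.47316501 0.10337067] [0.35415192 0.11189922] 0.11931828294082693 175.9011577525316
grip [0.4286201  0.10656278] [-35.88 -39.25  23.62]
```

View pics/h2.png

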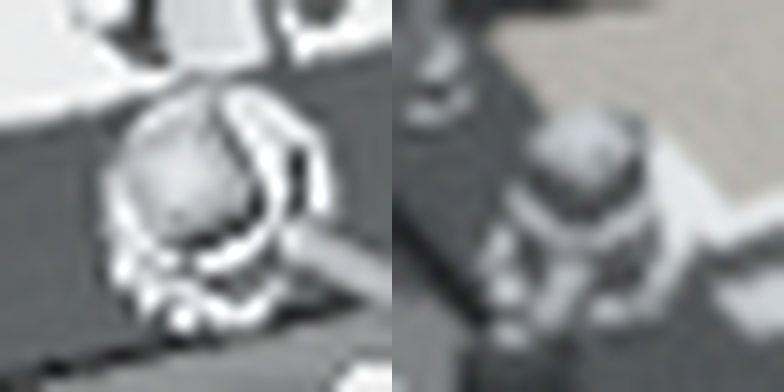

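The head's top corners are at about (125,155), (205,90), (255,190) and (185,235) in the left panel. That puts the screw's yaw at about 28°, so the handle should lie at about 118°. The scene panel's head centre, at (195,150), agrees with the axis estimate. I'm setting out for the spanner now.

>>> servo_tool --plan '[{"xyz": [-4,-4.3,1.5],"twist": [0,0,0],"jaw": 0},{"xyz": [-24,-26,9],"twist": [0,0,0],"jaw": 0},{"xyz": [-24,-26,9],"twist": [0,0,0],"jaw": 0},{"xyz": [-24,-26,9],"twist": [0,0,0],"jaw": 0},{"xyz": [-24,-26,9],"twist": [0,0,0],"jaw": 0},{"xyz": [-24,-26,9],"twist": [0,0,0],"jaw": 0},{"xyz": [-24,-26,9],"twist": [0,0,0],"jaw": 0},{"xyz": [-24,-26,9],"twist": [0,0,0],"jaw": 0},{"xyz": [-24,-26,9],"twist": [0,0,0],"jaw": 0}]' --newtons 40

```text
time_s: 1.15
tool_pos: [0.368, 0.2702, 0.3142]
tool_rot: [-180.0, 0.0, 158.2]
force: [0.2, -0.7, -0.0]
grip_width: 0.0869
grasp_force: 0.0
```

>>> servo_tool --plan '[{"xyz": [-11.9,-13.3,4.6],"twist": [0,0,-17.6],"jaw": 0.3},{"xyz": [-11.9,-13.3,4.6],"twist": [0,0,-17.6],"jaw": 0.3},{"xyz": [-11.9,-13.3,4.6],"twist": [0,0,-17.6],"jaw": 0.3},{"xyz": [-11.9,-13.3,4.6],"twist": [0,0,-17.6],"jaw": 0.3},{"xyz": [-11.9,-13.3,4.6],"twist": [0,0,-17.6],"jaw": 0.3},{"xyz": [-11.9,-13.3,4.6],"twist": [0,0,-17.6],"jaw": 0.3},{"xyz": [-11.9,-13.3,4.6],"twist": [0,0,-17.6],"jaw": 0.3},{"xyz": [-11.9,-13.3,4.6],"twist": [0,0,-17.6],"jaw": 0.3}]'

```text
time_s: 1.82
tool_pos: [0.4286, 0.1067, 0.269]
tool_rot: [180.0, 0.0, 175.9]
force: [1.1, -0.0, 0.5]
grip_width: 0.0611
grasp_force: 0.0
```

```bash
python3 - <<'E'
from h import *
o=env.get_obs();print(o["tool_pos"],o["tool_rot"],o["qpos"],o["grip_width"],o["force"],togo([.4286,.1066,.1685]))
E
```

```text
[0.42856891 0.10669332 0.26902539] [1.79955400e+02 1.47778150e-02 1.75916203e+02] [-37.66060063  -0.78133998  20.250322   121.39870057   0.27253333
  59.30454122  68.36521009] 0.06108368884446391 [ 1.0784015  -0.04932198  0.46663065] [-0.   -0.02 10.05]
```

>>> servo_tool --plan '[{"xyz": [0,0,3.5],"jaw": 0.3,"twist": [0,0,0]},{"xyz": [0,0,7],"jaw": 0.3,"twist": [0,0,0]},{"xyz": [0,0,8.2],"jaw": 0.3,"twist": [0,0,0]},{"xyz": [0,0,8.45],"jaw": 0.3,"twist": [0,0,0]},{"xyz": [0,0,8.45],"jaw": 1,"twist": [0,0,0]},{"xyz": [0,0,8.45],"jaw": 1,"twist": [0,0,0]},{"xyz": [0,0,8.45],"jaw": 1,"twist": [0,0,0]},{"xyz": [0,0,8.45],"jaw": 1,"twist": [0,0,0]},{"xyz": [0,0,8.45],"jaw": 1,"twist": [0,0,0]},{"xyz": [0,0,8.45],"jaw": 1,"twist": [0,0,0]}]' --newtons 50

```text
time_s: 2.65
tool_pos: [0.4288, 0.1062, 0.1847]
tool_rot: [180.0, 0.0, 175.9]
force: [-0.3, -0.6, -0.8]
grip_width: 0.0287
grasp_force: 0.0
```

>>> servo_tool --plan '[{"xyz": [0,0,0],"jaw": 1,"twist": [0,0,0]},{"xyz": [0,0,0],"jaw": 1,"twist": [0,0,0]},{"xyz": [0,0,0],"jaw": 1,"twist": [0,0,0]},{"xyz": [0,0,0],"jaw": 1,"twist": [0,0,0]}]'

```text
time_s: 2.98
tool_pos: [0.4287, 0.1061, 0.1844]
tool_rot: [180.0, 0.0, 175.9]
force: [0.4, 0.9, 1.2]
grip_width: 0.0111
grasp_force: 50.0
```

>>> servo_tool --plan '[{"xyz": [0,0,-2],"jaw": 1,"twist": [0,0,0]},{"xyz": [0,0,-5],"jaw": 1,"twist": [0,0,0]},{"xyz": [0,0,-9],"jaw": 1,"twist": [0,0,0]},{"xyz": [0,0,-13],"jaw": 1,"twist": [0,0,0]},{"xyz": [0,0,-13],"jaw": 1,"twist": [0,0,0]},{"xyz": [0,0,-13],"jaw": 1,"twist": [0,0,0]}]'

```text
time_s: 3.48
tool_pos: [0.4295, 0.1062, 0.3165]
tool_rot: [179.8, 0.3, 175.9]
force: [-0.9, -1.2, -1.6]
grip_width: 0.0112
grasp_force: 50.0
```

```bash
python3 - <<'E'
from h import *
o=env.get_obs();print(o["tool_pos"],o["tool_rot"],o["qpos"].round(1) if hasattr(o["qpos"],"round") else o["qpos"],o["grip_width"],o["force"],o["wrist_torque"],togo([.5469,.3737,.315]))
E
```

```text
[0.42945217 0.10619434 0.31645605] [179.83058079   0.26345757 175.89706438] [-38.3  -4.2  20.3 118.4   1.5  65.2  67.2] 0.011167488342644182 [-0.86139092 -1.19349905 -1.57715704] [ 0.02542708  0.03924611 -0.00827018] [-9.8  27.52  0.27]
```

>>> servo_tool --plan '[{"xyz": [-2,5.5,0],"jaw": 1,"twist": [0,0,7]},{"xyz": [-3,8.5,0],"jaw": 1,"twist": [0,0,14]},{"xyz": [-4.3,12,0],"jaw": 1,"twist": [0,0,21]},{"xyz": [-5.5,15.5,0],"jaw": 1,"twist": [0,0,28]},{"xyz": [-6.8,19,0],"jaw": 1,"twist": [0,0,35]},{"xyz": [-8,22.5,0],"jaw": 1,"twist": [0,0,42]},{"xyz": [-9,25,0],"jaw": 1,"twist": [0,0,49]},{"xyz": [-9.6,27,0],"jaw": 1,"twist": [0,0,55]},{"xyz": [-9.8,27.5,0.2],"jaw": 1,"twist": [0,0,57.9]},{"xyz": [-9.8,27.5,0.2],"jaw": 1,"twist": [0,0,57.9]}]'

```text
time_s: 4.32
tool_pos: [0.5451, 0.3753, 0.3085]
tool_rot: [-179.7, 0.1, 118.1]
force: [-0.5, -0.8, -0.9]
grip_width: 0.0111
grasp_force: 50.0
```

```bash
python3 - <<'E'
from h import *
o=env.get_obs();print(o["time_s"],o["tool_pos"],o["tool_rot"],np.round(o["qpos"],1),o["grip_width"],o["force"],o["wrist_torque"])
c=cam("top");s=cam("scene")
f=lambda cc,x,y:cv2.resize(cc["img"][y-32:y+32,x-32:x+32,::-1],None,fx=6,fy=6,interpolation=cv2.INTER_CUBIC)
pt=proj(c,[.568,.334,.125]).astype(int);ps=proj(s,[.568,.334,.125]).astype(int);print(pt,ps)
cv2.imwrite("pics/h3.png",np.hstack([f(c,*pt),f(s,*ps)]))
E
```

```text
4.3167 [0.54514529 0.37529547 0.30848212] [-1.79730760e+02  5.05942332e-02  1.18088488e+02] [-50.4  23.6  17.6  88.6  -7.4  69.2  -3.4] 0.011131559902418556 [-0.51976647 -0.79336939 -0.94513265] [-0.10233822  0.05614536  0.04430596]
[236 186] [286 135]
```

View pics/h3.png

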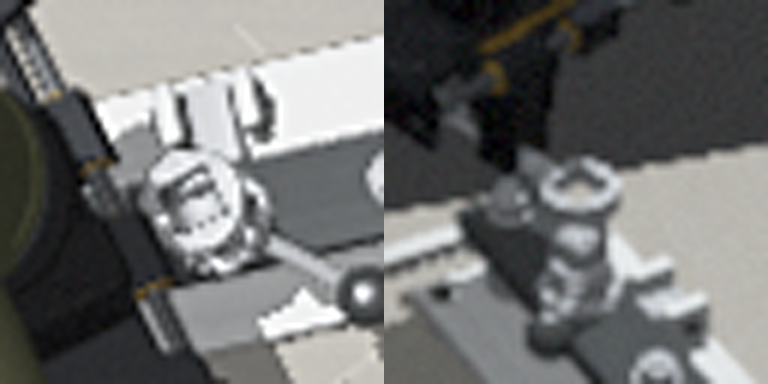

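The left panel shows the ring with its outline centre near (193,204) and a hole parallel to the head. In the right panel the ring centre is at (199,185), held above the head at (195,240).

```bash
python3 - <<'E'
from h import *
o=env.get_obs();p=o["tool_pos"];print(p,o["tool_rot"])
c=cam("top");s=cam("scene")
ut=(236-32+193/6-.4,186-32+204/6-.4);us=(286-32+198/6-.4,135-32+185/6-.4)
print(tri(c,ut,s,us).round(4))
for z in(.120,.130,.136):print(z,plane(c,ut,z).round(4),plane(s,us,z).round(4))
y=np.radians(o["tool_rot"][2]);h=p[:2]-.045*np.array([np.cos(y),np.sin(y)]);print("kin hole",h)
# head refined
print("head",tri(c,(225+190/14-.5,176+165/14-.5),s,(273+195/14-.5,132+150/14-.5)).round(4))
E
```

```text
[0.54559139 0.37254608 0.30977497] [-1.79757783e+02  9.07272045e-02  1.18078750e+02]
[0.5657 0.3333 0.1342]
0.12 [0.5653 0.3366 0.12  ] [0.5723 0.3501 0.12  ]
0.13 [0.5641 0.3346 0.13  ] [0.5689 0.3381 0.13  ]
0.136 [0.5633 0.3334 0.136 ] [0.5668 0.3309 0.136 ]
kin hole [0.5667722  0.33284251]
head [0.568  0.3356 0.0987]
```

>>> servo_tool --plan '[{"xyz": [0.06,0.14,0],"jaw": 1,"twist": [0,0,0]},{"xyz": [0.06,0.14,0.5],"jaw": 1,"twist": [0,0,0]},{"xyz": [0.06,0.14,1],"jaw": 1,"twist": [0,0,0]},{"xyz": [0.06,0.14,1.5],"jaw": 1,"twist": [0,0,0]},{"xyz": [0.06,0.14,1.9],"jaw": 1,"twist": [0,0,0]},{"xyz": [0.06,0.14,2.1],"jaw": 1,"twist": [0,0,0]},{"xyz": [0.06,0.14,2.3],"jaw": 1,"twist": [0,0,0]},{"xyz": [0.06,0.14,2.3],"jaw": 1,"twist": [0,0,0]}]'

```text
time_s: 5.18
tool_pos: [0.5469, 0.3744, 0.2887]
tool_rot: [-180.0, 0.0, 118.0]
force: [-0.0, -0.8, -0.9]
grip_width: 0.0108
grasp_force: 50.0
```

>>> servo_tool --plan '[{"xyz": [0,0,0.2],"jaw": 1,"twist": [0,0,0]},{"xyz": [0,0,0.4],"jaw": 1,"twist": [0,0,0]},{"xyz": [0,0,0.4],"jaw": 1,"twist": [0,0,0]}]'

```text
time_s: 5.43
tool_pos: [0.5469, 0.3749, 0.2854]
tool_rot: [180.0, -0.0, 118.0]
force: [-1.0, 0.1, 0.7]
grip_width: 0.0112
grasp_force: 50.0
```

```bash
python3 - <<'E'
from h import *
o=env.get_obs();print(o["time_s"],o["tool_pos"],o["tool_rot"],o["grip_width"],o["force"],o["wrist_torque"])
E
```

```text
5.4333 [0.54693943 0.37489293 0.28542112] [ 1.79961894e+02 -3.20550544e-02  1.18016845e+02] 0.011169738358642335 [-0.96232897  0.10610267  0.69487403] [ 0.05595971  0.10674775 -0.02477584]
```

>>> servo_tool --plan '[{"xyz": [-0.09,-0.08,0],"jaw": 1,"twist": [0,0,0]},{"xyz": [-0.09,-0.08,0.2],"jaw": 1,"twist": [0,0,0]},{"xyz": [-0.09,-0.08,0.4],"jaw": 1,"twist": [0,0,0]},{"xyz": [-0.09,-0.08,0.4],"jaw": 1,"twist": [0,0,0]}]'

```text
time_s: 5.77
tool_pos: [0.5466, 0.3749, 0.2832]
tool_rot: [179.8, -0.1, 118.1]
force: [-2.4, 2.3, 6.8]
grip_width: 0.0111
grasp_force: 50.0
```

```bash
python3 - <<'E'
from h import *
o=env.get_obs();print(o["time_s"],o["tool_pos"],o["tool_rot"],o["grip_width"],o["force"],o["wrist_torque"])
E
```

```text
5.7667 [0.54655056 0.3748736  0.28316438] [ 1.79826999e+02 -1.39409404e-01  1.18071836e+02] 0.011083862336743818 [-2.35237619  2.32424237  6.78737734] [ 0.33483541  0.41515022 -0.0244759 ]
```

>>> servo_tool --plan '[{"xyz": [0.12,-0.03,-0.1],"jaw": 1,"twist": [0,0,0]},{"xyz": [0.25,-0.06,-0.1],"jaw": 1,"twist": [0,0,0]},{"xyz": [0.25,-0.06,0.0],"jaw": 1,"twist": [0,0,0]},{"xyz": [0.25,-0.06,0.1],"jaw": 1,"twist": [0,0,0]},{"xyz": [0.25,-0.06,0.1],"jaw": 1,"twist": [0,0,0]}]'

```text
time_s: 6.18
tool_pos: [0.5452, 0.3756, 0.2798]
tool_rot: [179.9, -0.0, 118.0]
force: [2.8, 2.5, -0.8]
grip_width: 0.0106
grasp_force: 50.1
```

```bash
python3 - <<'E'
from h import *
o=env.get_obs();print(o["time_s"],o["tool_pos"],o["tool_rot"],o["grip_width"],o["force"],o["wrist_torque"])
E
```

```text
6.1833 [0.54520779 0.37557269 0.27979067] [ 1.79919346e+02 -1.13479189e-02  1.18024787e+02] 0.010603188536526994 [ 2.7785934   2.47947967 -0.82686396] [ 0.76253642 -0.63774909  0.27129592]
```

>>> servo_tool --plan '[{"xyz": [0.02,0.08,0.1],"jaw": 1,"twist": [0,0,0]},{"xyz": [0.02,0.1,0.3],"jaw": 1,"twist": [0,0,0]},{"xyz": [0.02,0.1,0.5],"jaw": 1,"twist": [0,0,0]},{"xyz": [0.02,0.1,0.5],"jaw": 1,"twist": [0,0,0]}]'

```text
time_s: 6.52
tool_pos: [0.5457, 0.376, 0.2747]
tool_rot: [-180.0, 0.0, 118.0]
force: [1.8, 2.6, 1.4]
grip_width: 0.011
grasp_force: 50.1
```

```bash
python3 - <<'E'
from h import *
o=env.get_obs();print(o["time_s"],o["tool_pos"],o["tool_rot"],o["grip_width"],o["force"],o["wrist_torque"])
E
```

```text
6.5167 [0.54571437 0.37603361 0.27468202] [-1.79985845e+02  4.05623602e-04  1.18012709e+02] 0.011017812948718213 [1.82319934 2.55202614 1.42753883] [ 0.61051761 -0.43528469  0.2512654 ]
```

>>> servo_tool --plan '[{"xyz": [0.05,0.06,0.15],"jaw": 1,"twist": [0,0,0]},{"xyz": [0.05,0.06,0.35],"jaw": 1,"twist": [0,0,0]},{"xyz": [0.05,0.06,0.45],"jaw": 1,"twist": [0,0,0]},{"xyz": [0.05,0.06,0.45],"jaw": 1,"twist": [0,0,0]}]'

```text
time_s: 6.85
tool_pos: [0.546, 0.3764, 0.2703]
tool_rot: [-180.0, 0.0, 118.0]
force: [0.9, 2.4, -0.0]
grip_width: 0.0109
grasp_force: 50.0
```

```bash
python3 - <<'E'
from h import *
o=env.get_obs();print(o["time_s"],o["tool_pos"],o["tool_rot"],o["grip_width"],o["force"],o["wrist_torque"])
c=cam("top");s=cam("scene")
f=lambda cc,x,y:cv2.resize(cc["img"][y-32:y+32,x-32:x+32,::-1],None,fx=6,fy=6,interpolation=cv2.INTER_CUBIC)
cv2.imwrite("pics/h4.png",np.hstack([f(c,236,186),f(s,286,140)]))
E
```

```text
6.85 [0.54603709 0.37636963 0.27029256] [-1.79959870e+02  1.89365748e-02  1.17986222e+02] 0.010921130950862992 [ 0.92136546  2.41469269 -0.00526931] [ 0.32954318 -0.27385379  0.08808822]
```

View pics/h4.png

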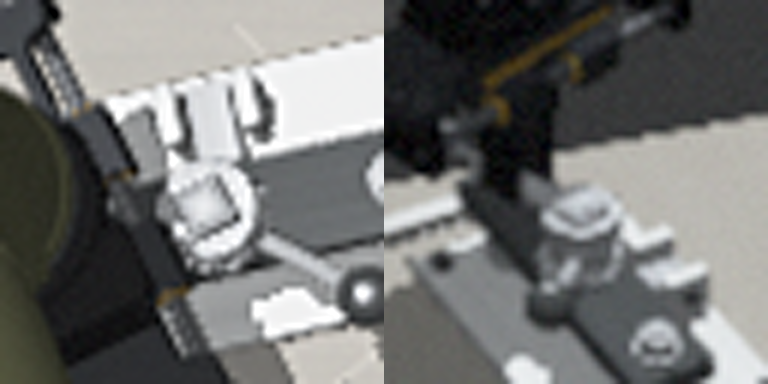

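The head shows through the ring's hole, at (205,203) on the left and (580,208) on the right. The ring is seated, with its underside at 86 mm, and the handle stands in front of the stud. I'm releasing it.

>>> servo_tool --plan '[{"xyz": [0,0,0],"jaw": 0.55,"twist": [0,0,0]},{"xyz": [0,0,0],"jaw": 0.55,"twist": [0,0,0]},{"xyz": [0,0,0],"jaw": 0.55,"twist": [0,0,0]},{"xyz": [0,0,0],"jaw": 0.55,"twist": [0,0,0]},{"xyz": [0,0,0],"jaw": 0.55,"twist": [0,0,0]},{"xyz": [0,0,-1.5],"jaw": 0.55,"twist": [0,0,0]},{"xyz": [0,0,-4],"jaw": 0.55,"twist": [0,0,0]},{"xyz": [0,0,-6.5],"jaw": 0.3,"twist": [0,0,0]},{"xyz": [0,0,-6.5],"jaw": 0.3,"twist": [0,0,0]},{"xyz": [0,0,-6.5],"jaw": 0.3,"twist": [0,0,0]}]'

```text
time_s: 7.78
tool_pos: [0.5466, 0.3767, 0.3379]
tool_rot: [179.8, -0.0, 118.0]
force: [-0.3, 0.5, -0.3]
grip_width: 0.0517
grasp_force: 0.0
```

```bash
python3 - <<'E'
from h import *
o=env.get_obs();print(o["time_s"],o["tool_pos"],o["tool_rot"],o["grip_width"],o["force"],o["wrist_torque"],togo([.533,.269,.164+.099]))
c=cam("top")
im=c["img"][190:220,250:285].astype(int)
m=(im.max(2)<75).astype(np.uint8)
for r in im.max(2):print(" ".join("%3d"%v for v in r))
E
```

```text
7.7833 [0.54664536 0.37668317 0.33786764] [ 1.79788274e+02 -3.78915076e-02  1.17984009e+02] 0.05169651301641149 [-0.27820553  0.48200963 -0.26665669] [-0.04961798  0.07403117 -0.01447668] [-8.87 -6.29  7.46]
105 107 108 109 109 110 109 109 109 109 110 108 108 107 109 111 112 112 111 109 111 113 114 115 116 115 105  98  79  51 125 247 255 152 173
106 109 109 111 108 110 107 106 107 107 109 110 112 111 112 112 113 112 114 116 114 110 100  94  85  67  48  53  73 120 138 250 255 147 187
 99 105 106 107 105 108 109 107 109 110 111 110 111 113 112 116 114 106  96  89  80  61  44  51  75  74 122 136 138 150 144 183 250 168 180
127  91  97 106 108 108 110 109 109 111 113 114 112 101  94  86  71  54  38  72  76  97 129 138 141 140 154 155 153 151 147 138 244 232 198
185 161 127  87  98 106 111 111 106  98  90  81  67  48  54  74  74 126 136 140 140 144 153 154 155 153 153 155 154 149 145 133 240 249 172
202 198 183 167 114  85  80  72  60  43  51  73  98 131 137 142 141 155 155 154 153 151 152 154 153 149 148 149 150 202 246 242 247 251 159
174 194 199 201 177 161 102  72  96 130 139 142 148 
[... 2607 characters left out ...]

 99 189 201 197 195 195 195 194 194 194 194 193 201 205 199 194 196 201 184 184 124  97  98  92 188 200 195 194 194 194 194 194 194 196 195
105 133 195 199 195 194 194 194 194 193 197 205 204 197 194 192 194 195 198 204 184 183 183 176 197 198 195 196 195 194 196 194 195 194 194
110 103 129 188 197 194 194 193 193 197 208 177 190 196 193 193 196 195 195 196 198 202 201 199 198 196 194 194 194 193 195 194 195 194 196
111 108  95 186 199 196 194 194 199 209 210 187 192 195 193 194 195 193 195 194 194 195 195 196 194 194 195 197 196 195 194 195 195 195 195
111 110 103 194 203 196 196 194 200 205 201 195 195 193 194 194 193 193 195 194 194 194 194 194 194 194 195 194 196 195 194 195 195 198 206
```

>>> servo_tool --plan '[{"xyz": [-2.5,-1.8,0],"jaw": 0.3,"twist": [0,0,7]},{"xyz": [-5,-3.5,0],"jaw": 0.3,"twist": [0,0,14]},{"xyz": [-7.5,-5.3,0],"jaw": 0.3,"twist": [0,0,21]},{"xyz": [-8.9,-6.3,0],"jaw": 0.3,"twist": [0,0,28]},{"xyz": [-8.9,-6.3,0],"jaw": 0.3,"twist": [0,0,35]},{"xyz": [-8.9,-6.3,0],"jaw": 0.3,"twist": [0,0,42]},{"xyz": [-8.9,-6.3,0],"jaw": 0.3,"twist": [0,0,49]},{"xyz": [-8.9,-6.3,1],"jaw": 0.3,"twist": [0,0,55]},{"xyz": [-8.9,-6.3,1],"jaw": 0.3,"twist": [0,0,55]}]'

```text
time_s: 8.58
tool_pos: [0.5312, 0.268, 0.3229]
tool_rot: [-179.9, 0.3, 62.8]
force: [-0.6, 0.1, -0.3]
grip_width: 0.0607
grasp_force: 0.0
```

>>> servo_tool --plan '[{"xyz": [0,0,2],"jaw": 0.3,"twist": [0,0,0]},{"xyz": [0,0,4.5],"jaw": 0.3,"twist": [0,0,0]},{"xyz": [0,0,6],"jaw": 0.3,"twist": [0,0,0]},{"xyz": [0,0,6.4],"jaw": 0.3,"twist": [0,0,0]},{"xyz": [0,0,6.4],"jaw": 0.3,"twist": [0,0,0]}]'

```text
time_s: 9.0
tool_pos: [0.5314, 0.2681, 0.2598]
tool_rot: [-179.9, 0.2, 63.1]
force: [-0.6, 0.3, 0.3]
grip_width: 0.0605
grasp_force: 0.0
```

```bash
python3 - <<'E'
from h import *
o=env.get_obs();print(o["time_s"],o["tool_pos"],o["tool_rot"],o["grip_width"],o["force"],o["wrist_torque"],togo([.533,.269,.164+.099]),np.round(o["qpos"],1))
c=cam("top");s=cam("scene")
f=lambda cc,x,y:cv2.resize(cc["img"][y-32:y+32,x-32:x+32,::-1],None,fx=6,fy=6,interpolation=cv2.INTER_CUBIC)
cv2.imwrite("pics/h5.png",np.hstack([f(c,236,190),f(s,286,145)]))
E
```

```text
9.0 [0.53140741 0.26812899 0.259847  ] [-179.8902142     0.21781835   63.11084735] 0.06050138748795091 [-0.58498753  0.26157665  0.28919719] [-0.11649076  0.06570885 -0.00966082] [ 0.15  0.1  -0.32] [-51.8  19.4  26.8 101.5  -9.8  61.6 -48.5]
```

View pics/h5.png

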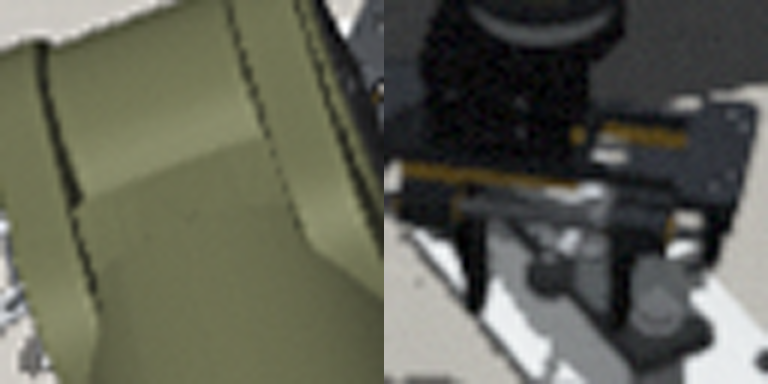

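The arm hides the top view. In the scene panel the black ball, at about (548,280), sits between the two fingers. I'm gripping it.

>>> servo_tool --plan '[{"xyz": [0.1,0.1,-0.2],"jaw": 1,"twist": [0,0,0]},{"xyz": [0.1,0.1,-0.2],"jaw": 1,"twist": [0,0,0]},{"xyz": [0.1,0.1,-0.2],"jaw": 1,"twist": [0,0,0]},{"xyz": [0.1,0.1,-0.2],"jaw": 1,"twist": [0,0,0]},{"xyz": [0.1,0.1,-0.2],"jaw": 1,"twist": [0,0,0]},{"xyz": [0.1,0.1,-0.2],"jaw": 1,"twist": [0,0,0]},{"xyz": [0.1,0.1,-0.2],"jaw": 1,"twist": [0,0,0]},{"xyz": [0.1,0.1,-0.2],"jaw": 1,"twist": [0,0,0]},{"xyz": [0.1,0.1,-0.2],"jaw": 1,"twist": [0,0,0]}]' --newtons 20

```text
time_s: 9.85
tool_pos: [0.5334, 0.269, 0.2637]
tool_rot: [-180.0, 0.0, 63.0]
force: [-1.5, -0.1, 1.1]
grip_width: 0.0237
grasp_force: 20.0
```

```bash
cat >> h.py <<'E'
A=np.array([.5675,.3355])
def st():
    o=env.get_obs();p=np.array(o["tool_pos"]);d=p[:2]-A;r=np.hypot(*d);th=np.arctan2(d[1],d[0])
    t=np.array([np.sin(th),-np.cos(th)]) # clockwise
    F=np.array(o["force"]);er=d/r
    print("t %.2f pos %s rot %s w %.4f g %.1f | r %.4f th %.1f | Ftan(resist) %.1f Frad %.1f Fz %.1f Tq %.2f"%(o["time_s"],p.round(4),np.round(o["tool_rot"],1),o["grip_width"],o["grasp_force"],r,np.degrees(th),-F[:2]@t,F[:2]@er,F[2],-F[:2]@t*r))
    return o
E
python3 - <<'E'
from h import *
o=st()
# arc steps from here in current tool axes, dtheta list
p=np.array(o["tool_pos"]);T=Ro.from_euler("xyz",o["tool_rot"],degrees=True)
for d in(5,10,15,20,25,30,35):
    th=-np.radians(d);R=Ro.from_euler("z",th)
    q=np.array([*A,0])+R.apply(np.array([*(p[:2]-A),0]))-[*p[:2],0];print(d,(T.inv().apply(q)*100).round(2))
E
```

```text
t 9.85 pos [0.5334 0.269  0.2637] rot [-180.    0.   63.] w 0.0237 g 20.0 | r 0.0747 th -117.2 | Ftan(resist) -1.3 Frad 0.8 Fz 1.1 Tq -0.10
5 [ 0.03 -0.65  0.  ]
10 [ 0.12 -1.3   0.  ]
15 [ 0.26 -1.93  0.  ]
20 [ 0.46 -2.55  0.  ]
25 [ 0.71 -3.16  0.  ]
30 [ 1.01 -3.73  0.  ]
35 [ 1.37 -4.28  0.  ]
```

>>> servo_tool --plan '[{"xyz": [0.03,-0.65,0],"jaw": 1,"twist": [0,0,5]},{"xyz": [0.12,-1.3,0],"jaw": 1,"twist": [0,0,10]},{"xyz": [0.26,-1.93,0],"jaw": 1,"twist": [0,0,15]},{"xyz": [0.26,-1.93,0],"jaw": 1,"twist": [0,0,15]}]'

```text
time_s: 10.18
tool_pos: [0.5178, 0.2796, 0.2639]
tool_rot: [179.9, -0.0, 47.9]
force: [1.7, -1.4, 0.3]
grip_width: 0.0235
grasp_force: 20.0
```

```bash
python3 -c "
from h import *
st()"
```

```text
t 10.18 pos [0.5178 0.2796 0.2639] rot [179.9  -0.   47.9] w 0.0235 g 20.0 | r 0.0747 th -131.6 | Ftan(resist) 2.2 Frad -0.1 Fz 0.3 Tq 0.17
```

>>> servo_tool --plan '[{"xyz": [0.01,-0.33,0],"jaw": 1,"twist": [0,0,2.5]},{"xyz": [0.03,-0.65,0],"jaw": 1,"twist": [0,0,5]},{"xyz": [0.07,-0.98,0],"jaw": 1,"twist": [0,0,7.5]},{"xyz": [0.12,-1.3,0],"jaw": 1,"twist": [0,0,10]}]'

```text
time_s: 10.52
tool_pos: [0.5098, 0.288, 0.2639]
tool_rot: [179.8, -0.0, 38.0]
force: [2.5, -4.0, 0.0]
grip_width: 0.0235
grasp_force: 20.0
```

>>> servo_tool --plan '[{"xyz": [0.01,-0.2,0],"jaw": 1,"twist": [0,0,1.5]},{"xyz": [0.02,-0.39,0],"jaw": 1,"twist": [0,0,3]}]'

```text
time_s: 10.68
tool_pos: [0.5076, 0.291, 0.2638]
tool_rot: [179.8, 0.0, 35.0]
force: [1.5, -3.1, 0.2]
grip_width: 0.0239
grasp_force: 20.0
```

```bash
python3 -c "
from h import *
st()"
```

```text
t 10.68 pos [0.5076 0.291  0.2638] rot [179.8   0.   35. ] w 0.0239 g 20.0 | r 0.0747 th -143.4 | Ftan(resist) 3.4 Frad 0.6 Fz 0.2 Tq 0.25
```

>>> servo_tool --plan '[{"xyz": [0.01,-0.2,0],"jaw": 1,"twist": [0,0,1.5]},{"xyz": [0.02,-0.39,0],"jaw": 1,"twist": [0,0,3]}]'

```text
time_s: 10.85
tool_pos: [0.5052, 0.2945, 0.2637]
tool_rot: [179.9, 0.0, 32.0]
force: [1.9, -4.0, 0.6]
grip_width: 0.0238
grasp_force: 20.0
```

>>> servo_tool --plan '[{"xyz": [0.01,-0.2,0],"jaw": 1,"twist": [0,0,1.5]},{"xyz": [0.02,-0.39,0],"jaw": 1,"twist": [0,0,3]}]'

```text
time_s: 11.02
tool_pos: [0.5034, 0.2974, 0.2636]
tool_rot: [179.8, 0.1, 29.0]
force: [1.0, -3.8, 0.7]
grip_width: 0.0239
grasp_force: 20.0
```

```bash
python3 -c "
from h import *
st()"
```

```text
t 11.02 pos [0.5034 0.2974 0.2636] rot [1.798e+02 1.000e-01 2.900e+01] w 0.0239 g 20.0 | r 0.0746 th -149.3 | Ftan(resist) 3.8 Frad 1.1 Fz 0.7 Tq 0.28
```

>>> servo_tool --plan '[{"xyz": [0.01,-0.2,0],"jaw": 1,"twist": [0,0,1.5]},{"xyz": [0.02,-0.39,0],"jaw": 1,"twist": [0,0,3]}]'

```text
time_s: 11.18
tool_pos: [0.5014, 0.3012, 0.2635]
tool_rot: [179.9, 0.1, 26.0]
force: [0.6, -3.8, -0.0]
grip_width: 0.0237
grasp_force: 20.0
```

>>> servo_tool --plan '[{"xyz": [0.01,-0.2,0],"jaw": 1,"twist": [0,0,1.5]},{"xyz": [0.02,-0.39,0],"jaw": 1,"twist": [0,0,3]}]'

```text
time_s: 11.35
tool_pos: [0.4998, 0.3044, 0.2634]
tool_rot: [179.8, 0.1, 23.0]
force: [-1.1, -3.7, 1.7]
grip_width: 0.0233
grasp_force: 20.0
```

```bash
python3 -c "
from h import *
st()"
```

```text
t 11.35 pos [0.4998 0.3044 0.2634] rot [1.798e+02 1.000e-01 2.300e+01] w 0.0233 g 20.0 | r 0.0745 th -155.4 | Ftan(resist) 2.9 Frad 2.5 Fz 1.7 Tq 0.22
```

>>> servo_tool --plan '[{"xyz": [0.01,-0.2,0],"jaw": 1,"twist": [0,0,1.5]},{"xyz": [0.02,-0.39,0],"jaw": 1,"twist": [0,0,3]}]'

```text
time_s: 11.52
tool_pos: [0.4981, 0.3085, 0.2634]
tool_rot: [179.9, 0.1, 20.0]
force: [-1.7, -4.5, 1.6]
grip_width: 0.0234
grasp_force: 20.0
```

>>> servo_tool --plan '[{"xyz": [0.01,-0.2,0],"jaw": 1,"twist": [0,0,1.5]},{"xyz": [0.02,-0.39,0],"jaw": 1,"twist": [0,0,3]}]'

```text
time_s: 11.68
tool_pos: [0.497, 0.3118, 0.2633]
tool_rot: [179.8, 0.2, 17.0]
force: [-1.0, -5.3, 1.8]
grip_width: 0.0235
grasp_force: 20.0
```

```bash
python3 -c "
from h import *
st()"
```

```text
t 11.68 pos [0.497  0.3118 0.2633] rot [179.8   0.2  17. ] w 0.0235 g 20.0 | r 0.0744 th -161.4 | Ftan(resist) 4.7 Frad 2.6 Fz 1.8 Tq 0.35
```

>>> servo_tool --plan '[{"xyz": [0.0,-0.2,0],"jaw": 1,"twist": [0,0,1.5]},{"xyz": [0.0,-0.39,0],"jaw": 1,"twist": [0,0,3]}]'

```text
time_s: 11.85
tool_pos: [0.4958, 0.3154, 0.2632]
tool_rot: [179.8, 0.2, 14.0]
force: [-0.6, -7.2, 1.7]
grip_width: 0.0236
grasp_force: 20.0
```

>>> servo_tool --plan '[{"xyz": [0.0,-0.2,0],"jaw": 1,"twist": [0,0,1.5]},{"xyz": [0.0,-0.39,0],"jaw": 1,"twist": [0,0,3]}]'

```text
time_s: 12.02
tool_pos: [0.4952, 0.3181, 0.2631]
tool_rot: [179.7, 0.2, 11.0]
force: [0.3, -10.2, 1.7]
grip_width: 0.0238
grasp_force: 20.0
```

```bash
python3 -c "
from h import *
st()"
```

```text
t 12.02 pos [0.4952 0.3181 0.2631] rot [179.7   0.2  11. ] w 0.0238 g 20.0 | r 0.0744 th -166.5 | Ftan(resist) 10.0 Frad 2.1 Fz 1.7 Tq 0.74
```

>>> servo_tool --plan '[{"xyz": [0.0,-0.08,0],"jaw": 1,"twist": [0,0,0.6]},{"xyz": [0.0,-0.13,0],"jaw": 1,"twist": [0,0,1]},{"xyz": [0.0,-0.13,0],"jaw": 1,"twist": [0,0,1]}]'

```text
time_s: 12.27
tool_pos: [0.495, 0.319, 0.263]
tool_rot: [179.6, 0.2, 10.0]
force: [-1.4, -9.0, 2.6]
grip_width: 0.0236
grasp_force: 20.0
```

```bash
python3 -c "
from h import *
st()"
```

```text
t 12.27 pos [0.495 0.319 0.263] rot [179.6   0.2  10. ] w 0.0236 g 20.0 | r 0.0744 th -167.2 | Ftan(resist) 8.5 Frad 3.3 Fz 2.6 Tq 0.63
```

>>> servo_tool --plan '[{"xyz": [-0.02,-0.1,0],"jaw": 1,"twist": [0,0,0.7]},{"xyz": [-0.03,-0.2,0],"jaw": 1,"twist": [0,0,1.5]}]'

```text
time_s: 12.43
tool_pos: [0.4944, 0.3209, 0.263]
tool_rot: [179.6, 0.2, 8.5]
force: [-0.3, -9.2, 1.4]
grip_width: 0.0234
grasp_force: 20.0
```

```bash
python3 -c "
from h import *
st()"
```

```text
t 12.43 pos [0.4944 0.3209 0.263 ] rot [179.6   0.2   8.5] w 0.0234 g 20.0 | r 0.0745 th -168.7 | Ftan(resist) 8.9 Frad 2.1 Fz 1.4 Tq 0.66
```

>>> servo_tool --plan '[{"xyz": [0,-0.1,0],"jaw": 1,"twist": [0,0,0.7]},{"xyz": [0,-0.2,0],"jaw": 1,"twist": [0,0,1.5]}]'

```text
time_s: 12.6
tool_pos: [0.4941, 0.3226, 0.2629]
tool_rot: [179.6, 0.2, 7.0]
force: [-1.2, -9.1, 1.6]
grip_width: 0.0237
grasp_force: 20.0
```

>>> servo_tool --plan '[{"xyz": [0,-0.1,0],"jaw": 1,"twist": [0,0,0.7]},{"xyz": [0,-0.2,0],"jaw": 1,"twist": [0,0,1.5]}]'

```text
time_s: 12.77
tool_pos: [0.4939, 0.3242, 0.2628]
tool_rot: [179.5, 0.2, 5.5]
force: [-1.0, -9.5, 2.7]
grip_width: 0.0234
grasp_force: 20.0
```

```bash
python3 -c "
from h import *
st()"
```

```text
t 12.77 pos [0.4939 0.3242 0.2628] rot [179.5   0.2   5.5] w 0.0234 g 20.0 | r 0.0745 th -171.3 | Ftan(resist) 9.2 Frad 2.5 Fz 2.7 Tq 0.68
```

>>> servo_tool --plan '[{"xyz": [0,-0.1,0],"jaw": 1,"twist": [0,0,0.7]},{"xyz": [0,-0.2,0],"jaw": 1,"twist": [0,0,1.5]}]'

```text
time_s: 12.93
tool_pos: [0.4936, 0.326, 0.2627]
tool_rot: [179.5, 0.2, 3.9]
force: [-0.9, -10.4, 2.6]
grip_width: 0.0235
grasp_force: 20.0
```

>>> servo_tool --plan '[{"xyz": [0,-0.1,0],"jaw": 1,"twist": [0,0,0.7]},{"xyz": [0,-0.2,0],"jaw": 1,"twist": [0,0,1.5]}]'

```text
time_s: 13.1
tool_pos: [0.4934, 0.3277, 0.2626]
tool_rot: [179.5, 0.2, 2.4]
force: [-1.8, -11.7, 2.4]
grip_width: 0.0236
grasp_force: 20.0
```

```bash
python3 -c "
from h import *
st()"
```

```text
t 13.10 pos [0.4934 0.3277 0.2626] rot [179.5   0.2   2.4] w 0.0236 g 20.0 | r 0.0745 th -174.0 | Ftan(resist) 11.4 Frad 3.0 Fz 2.4 Tq 0.85
```

>>> servo_tool --plan '[{"xyz": [0,-0.1,0],"jaw": 1,"twist": [0,0,0.7]},{"xyz": [0,-0.2,0],"jaw": 1,"twist": [0,0,1.5]}]'

```text
time_s: 13.27
tool_pos: [0.4933, 0.3291, 0.2624]
tool_rot: [179.4, 0.3, 0.9]
force: [-2.4, -13.8, 2.6]
grip_width: 0.0232
grasp_force: 20.0
```

```bash
python3 -c "
from h import *
st()"
```

```text
t 13.27 pos [0.4933 0.3291 0.2624] rot [179.4   0.3   0.9] w 0.0232 g 20.0 | r 0.0744 th -175.1 | Ftan(resist) 13.5 Frad 3.6 Fz 2.6 Tq 1.00
```

>>> servo_tool --plan '[{"xyz": [0,-0.05,0],"jaw": 1,"twist": [0,0,0.4]},{"xyz": [0,-0.05,0],"jaw": 1,"twist": [0,0,0.4]}]'

```text
time_s: 13.43
tool_pos: [0.4933, 0.3294, 0.2623]
tool_rot: [179.4, 0.3, 0.5]
force: [-1.8, -12.7, 3.3]
grip_width: 0.0234
grasp_force: 20.0
```

>>> servo_tool --plan '[{"xyz": [0,0,0],"jaw": 1,"twist": [0,0,0]}]'

```text
time_s: 13.52
tool_pos: [0.4934, 0.3293, 0.2624]
tool_rot: [179.4, 0.3, 0.5]
force: [-1.5, -13.7, 4.0]
grip_width: 0.0237
grasp_force: 20.0
```

```bash
python3 -c "
from h import *
st()"
```

```text
t 13.52 pos [0.4934 0.3293 0.2624] rot [179.4   0.3   0.5] w 0.0237 g 20.0 | r 0.0744 th -175.2 | Ftan(resist) 13.5 Frad 2.7 Fz 4.0 Tq 1.00
```

>>> servo_tool --plan '[{"xyz": [0,-0.07,0],"jaw": 1,"twist": [0,0,0.5]},{"xyz": [0,-0.12,0],"jaw": 1,"twist": [0,0,0.9]}]'

```text
time_s: 13.68
tool_pos: [0.4933, 0.3302, 0.2623]
tool_rot: [179.3, 0.3, -0.4]
force: [-3.4, -13.1, 3.1]
grip_width: 0.0236
grasp_force: 20.0
```

```bash
python3 -c "
from h import *
st()"
```

```text
t 13.68 pos [0.4933 0.3302 0.2623] rot [179.3   0.3  -0.4] w 0.0236 g 20.0 | r 0.0744 th -175.9 | Ftan(resist) 12.9 Frad 4.4 Fz 3.1 Tq 0.96
```

>>> servo_tool --plan '[{"xyz": [-0.03,-0.08,0],"jaw": 1,"twist": [0,0,0.6]},{"xyz": [-0.05,-0.16,0],"jaw": 1,"twist": [0,0,1.2]}]'

```text
time_s: 13.85
tool_pos: [0.4929, 0.3324, 0.2624]
tool_rot: [179.4, 0.2, -1.6]
force: [-2.2, -11.4, 3.1]
grip_width: 0.0237
grasp_force: 20.0
```

```bash
python3 -c "
from h import *
st()"
```

```text
t 13.85 pos [0.4929 0.3324 0.2624] rot [179.4   0.2  -1.6] w 0.0237 g 20.0 | r 0.0747 th -177.7 | Ftan(resist) 11.3 Frad 2.7 Fz 3.1 Tq 0.85
```

>>> servo_tool --plan '[{"xyz": [0,-0.08,0],"jaw": 1,"twist": [0,0,0.6]},{"xyz": [0,-0.16,0],"jaw": 1,"twist": [0,0,1.2]}]'

```text
time_s: 14.02
tool_pos: [0.4928, 0.3341, 0.2624]
tool_rot: [179.4, 0.2, -2.8]
force: [-2.2, -12.1, 2.1]
grip_width: 0.0234
grasp_force: 20.0
```

```bash
python3 -c "
from h import *
st()"
```

```text
t 14.02 pos [0.4928 0.3341 0.2624] rot [179.4   0.2  -2.8] w 0.0234 g 20.0 | r 0.0747 th -178.9 | Ftan(resist) 12.1 Frad 2.4 Fz 2.1 Tq 0.90
```

>>> servo_tool --plan '[{"xyz": [0,-0.08,0],"jaw": 1,"twist": [0,0,0.6]},{"xyz": [0,-0.16,0],"jaw": 1,"twist": [0,0,1.2]}]'

```text
time_s: 14.18
tool_pos: [0.4928, 0.3355, 0.2623]
tool_rot: [179.4, 0.2, -4.0]
force: [-2.2, -11.7, 3.2]
grip_width: 0.0238
grasp_force: 20.0
```

>>> servo_tool --plan '[{"xyz": [0,-0.07,0],"jaw": 1,"twist": [0,0,0.5]}]'

```text
time_s: 14.27
tool_pos: [0.4928, 0.3361, 0.2623]
tool_rot: [179.3, 0.2, -4.5]
force: [-2.3, -12.9, 3.2]
grip_width: 0.0237
grasp_force: 20.0
```

```bash
python3 -c "
from h import *
st()"
```

```text
t 14.27 pos [0.4928 0.3361 0.2623] rot [179.3   0.2  -4.5] w 0.0237 g 20.0 | r 0.0747 th 179.5 | Ftan(resist) 12.9 Frad 2.2 Fz 3.2 Tq 0.97
```

>>> servo_tool --plan '[{"xyz": [0,-0.08,0],"jaw": 1,"twist": [0,0,0.6]},{"xyz": [0,-0.13,0],"jaw": 1,"twist": [0,0,1]}]'

```text
time_s: 14.43
tool_pos: [0.4929, 0.337, 0.2621]
tool_rot: [179.3, 0.3, -5.5]
force: [-3.5, -15.5, 3.0]
grip_width: 0.0232
grasp_force: 20.0
```

```bash
python3 -c "
from h import *
st()"
```

```text
t 14.43 pos [0.4929 0.337  0.2621] rot [179.3   0.3  -5.5] w 0.0232 g 20.0 | r 0.0746 th 178.9 | Ftan(resist) 15.5 Frad 3.2 Fz 3.0 Tq 1.16
```

>>> servo_tool --plan '[{"xyz": [0,0.1,0],"jaw": 1,"twist": [0,0,0]},{"xyz": [-0.03,0.1,0],"jaw": 1,"twist": [0,0,0]}]'

```text
time_s: 14.6
tool_pos: [0.4927, 0.3367, 0.2623]
tool_rot: [179.4, 0.2, -5.5]
force: [-1.1, -11.9, 2.0]
grip_width: 0.0235
grasp_force: 20.0
```

```bash
python3 -c "
from h import *
st()"
```

```text
t 14.60 pos [0.4927 0.3367 0.2623] rot [179.4   0.2  -5.5] w 0.0235 g 20.0 | r 0.0749 th 179.1 | Ftan(resist) 11.9 Frad 0.9 Fz 2.0 Tq 0.89
```

>>> servo_tool --plan '[{"xyz": [0,0.13,0],"jaw": 1,"twist": [0,0,0]},{"xyz": [0,0.27,0],"jaw": 1,"twist": [0,0,0]},{"xyz": [0,0.27,0],"jaw": 0.4,"twist": [0,0,0]},{"xyz": [0,0.27,0],"jaw": 0.4,"twist": [0,0,0]},{"xyz": [0,0.27,0],"jaw": 0.4,"twist": [0,0,0]},{"xyz": [0,0.27,0],"jaw": 0.4,"twist": [0,0,0]},{"xyz": [0,0.27,0],"jaw": 0.4,"twist": [0,0,0]},{"xyz": [0,0.27,-2],"jaw": 0.4,"twist": [0,0,0]},{"xyz": [0,0.27,-5.5],"jaw": 0.4,"twist": [0,0,0]},{"xyz": [0,0.27,-8.5],"jaw": 0.4,"twist": [0,0,0]}]'

```text
time_s: 15.43
tool_pos: [0.4915, 0.3401, 0.3496]
tool_rot: [180.0, 0.0, -5.3]
force: [0.5, -0.0, 0.9]
grip_width: 0.0524
grasp_force: 0.0
```

```bash
python3 - <<'E'
from h import *
o=st()
p=[.5665-.12,.3355-.1,.345]
print(togo([.46,.24,.345]),np.round(o["qpos"],1))
E
```

```text
t 15.43 pos [0.4915 0.3401 0.3496] rot [180.    0.   -5.3] w 0.0524 g 0.0 | r 0.0762 th 176.6 | Ftan(resist) -0.0 Frad -0.5 Fz 0.9 Tq -0.00
[-2.21 10.26  0.47] [ -68.9   15.9   37.7   96.3  -10.2   71.3 -124.3]
```

>>> servo_tool --plan '[{"xyz": [-1,4,0],"jaw": 0.4,"twist": [0,0,-7]},{"xyz": [-2,8,0],"jaw": 0.4,"twist": [0,0,-14]},{"xyz": [-3,12,0],"jaw": 0.4,"twist": [0,0,-21]},{"xyz": [-3.5,14,0],"jaw": 0.4,"twist": [0,0,-28]},{"xyz": [-3.5,14,0],"jaw": 0.4,"twist": [0,0,-35]},{"xyz": [-3.5,14,0],"jaw": 0.4,"twist": [0,0,-42]},{"xyz": [-3.5,14,0],"jaw": 0.4,"twist": [0,0,-49]},{"xyz": [-3.5,14,0],"jaw": 0.4,"twist": [0,0,-56]},{"xyz": [-3.5,14,0],"jaw": 0.4,"twist": [0,0,-63]}]'

```text
time_s: 16.18
tool_pos: [0.4438, 0.2039, 0.3492]
tool_rot: [-180.0, -0.1, 58.0]
force: [-0.2, 0.2, -0.3]
grip_width: 0.0524
grasp_force: 0.0
```

>>> servo_tool --plan '[{"xyz": [0,0,0],"jaw": 0.4,"twist": [0,0,-7]},{"xyz": [0,0,0],"jaw": 0.4,"twist": [0,0,-14]},{"xyz": [0,0,0],"jaw": 0.4,"twist": [0,0,-21]},{"xyz": [0,0,0],"jaw": 0.4,"twist": [0,0,-28]},{"xyz": [0,0,0],"jaw": 0.4,"twist": [0,0,-35]},{"xyz": [0,0,0],"jaw": 0.4,"twist": [0,0,-42]},{"xyz": [0,0,0],"jaw": 0.4,"twist": [0,0,-49]},{"xyz": [0,0,0],"jaw": 0.4,"twist": [0,0,-56]},{"xyz": [0,0,0],"jaw": 0.4,"twist": [0,0,-56]}]'

```text
time_s: 16.93
tool_pos: [0.4438, 0.2039, 0.349]
tool_rot: [180.0, -0.0, 113.8]
force: [-0.7, 0.7, -0.3]
grip_width: 0.0521
grasp_force: 0.0
```

```bash
python3 - <<'E'
from h import *
o=st()
c=cam("top");s=cam("scene")
f=lambda cc,x,y:cv2.resize(cc["img"][y-32:y+32,x-32:x+32,::-1],None,fx=6,fy=6,interpolation=cv2.INTER_CUBIC)
cv2.imwrite("pics/h6.png",np.hstack([f(c,225,194),f(s,280,140)]))
E
```

```text
t 16.93 pos [0.4438 0.2039 0.349 ] rot [180.   -0.  113.8] w 0.0521 g 0.0 | r 0.1806 th -133.2 | Ftan(resist) -1.0 Frad -0.0 Fz -0.3 Tq -0.17
```

View pics/h6.png

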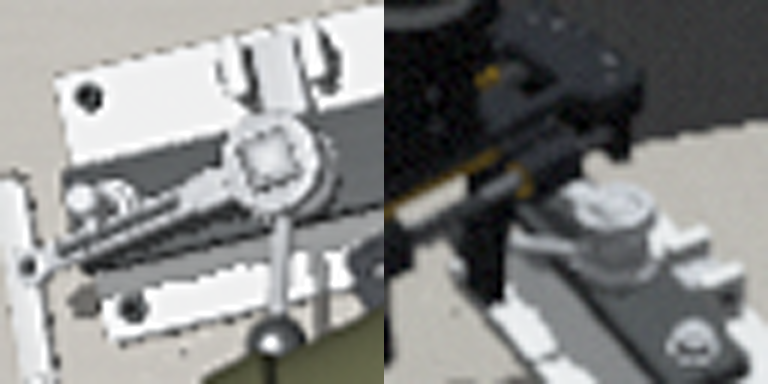

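The spanner's ring is at (270,160) and its handle end, drooping, at about (30,265) in the left panel. It leans against the stud's front side, and the lever ball is at (275,335), past straight ahead. The right panel agrees.

```bash
python3 - <<'E'
from h import *
c=cam("top");f=lambda u:(193+u[0]/6-.4,162+u[1]/6-.4)
r=plane(c,f((272,160)),.097);e=plane(c,f((32,264)),.072);m=plane(c,f((150,212)),.083)
d=e-r;print(r,e,m,np.hypot(*d[:2]),np.degrees(np.arctan2(d[1],d[0])),np.degrees(np.arctan2(*(m-r)[1::-1])))
for an in(112.,114.):
    a=np.radians(an);g=A+.045*np.array([np.cos(a),np.sin(a)]);print(an,g,togo([*g,.345]))
E
```

```text
[0.56664516 0.33608239 0.097     ] [0.52522846 0.43828612 0.072     ] [0.5462877  0.38791467 0.083     ] 0.11027667516130615 112.05959893495734 111.442742706144
112.0 [0.5506427  0.37722327] [11.67 16.7   0.41]
114.0 [0.54919685 0.37660955] [11.67 16.54  0.41]
```

```bash
python3 - <<'E'
from h import *
o=env.get_obs();T=Ro.from_euler("xyz",o["tool_rot"],degrees=True)
D=Ro.from_euler("xyz",[180,0,112],degrees=True)*Ro.from_rotvec([0,-10,0],degrees=True)
print("tool x",D.apply([1,0,0]),"z",D.apply([0,0,1]),"twist",(T.inv()*D).as_rotvec(degrees=True).round(2))
G=np.array([.567,.336,.083])+np.array([.0443*np.cos(np.radians(112)),.0443*np.sin(np.radians(112)),0])
z=D.apply([0,0,1]);print("hover",G-.258*z,togo(G-.258*z))
E
```

```text
tool x [-0.36891548  0.91309785 -0.17364818] z [ 0.06504975 -0.16100379 -0.98480775] twist [  0.15 -10.02   1.45]
hover [0.53362209 0.41861322 0.3370804 ] [16.14 16.79  1.2 ]
```

>>> servo_tool --plan '[{"xyz": [2.5,2.6,0],"jaw": 0.4,"twist": [0,0,1.5]},{"xyz": [5,5.3,0],"jaw": 0.4,"twist": [0,0,1.5]},{"xyz": [8,8.4,0],"jaw": 0.4,"twist": [0,0,1.5]},{"xyz": [11,11.4,0.3],"jaw": 0.4,"twist": [0,-3,1.5]},{"xyz": [14,14.5,0.8],"jaw": 0.4,"twist": [0,-6,1.5]},{"xyz": [16.1,16.8,1.2],"jaw": 0.4,"twist": [0,-10,1.5]},{"xyz": [16.1,16.8,1.2],"jaw": 0.4,"twist": [0,-10,1.5]},{"xyz": [16.1,16.8,1.2],"jaw": 0.4,"twist": [0,-10,1.5]}]'

```text
time_s: 17.75
tool_pos: [0.5322, 0.4218, 0.3334]
tool_rot: [-179.9, 10.2, 112.3]
force: [0.1, -0.8, 0.8]
grip_width: 0.0524
grasp_force: 0.0
```

>>> servo_tool --plan '[{"xyz": [0,0,2],"jaw": 0.4,"twist": [0,0,0]},{"xyz": [0,0,4],"jaw": 0.4,"twist": [0,0,0]},{"xyz": [0,0,5],"jaw": 0.4,"twist": [0,0,0]},{"xyz": [0,0,5],"jaw": 0.4,"twist": [0,0,0]}]'

```text
time_s: 18.08
tool_pos: [0.5364, 0.4077, 0.2859]
tool_rot: [-179.9, 10.0, 111.9]
force: [-0.4, 0.2, -0.1]
grip_width: 0.0526
grasp_force: 0.0
```

```bash
python3 - <<'E'
from h import *
o=st();T=Ro.from_euler("xyz",o["tool_rot"],degrees=True)
print("grasp pt",o["tool_pos"]+T.apply([0,0,.178]))
G=np.array([.567,.336,.083])+np.array([.0443*np.cos(np.radians(112)),.0443*np.sin(np.radians(112)),0])
print(togo(G-T.apply([0,0,.178])))
E
```

```text
t 18.08 pos [0.5364 0.4077 0.2859] rot [-179.9   10.   111.9] w 0.0526 g 0.0 | r 0.0786 th 113.3 | Ftan(resist) 0.3 Frad 0.4 Fz -0.1 Tq 0.02
grasp pt [0.54783788 0.37881656 0.11063406]
[0.23 0.18 2.77]
```

>>> servo_tool --plan '[{"xyz": [0.2,0.18,1],"jaw": 0.4,"twist": [0,0,0]},{"xyz": [0.2,0.18,2],"jaw": 0.4,"twist": [0,0,0]},{"xyz": [0.2,0.18,2.75],"jaw": 0.5,"twist": [0,0,0]},{"xyz": [0.2,0.18,2.75],"jaw": 0.7,"twist": [0,0,0]},{"xyz": [0.2,0.18,2.75],"jaw": 0.75,"twist": [0,0,0]},{"xyz": [0.2,0.18,2.75],"jaw": 1,"twist": [0,0,0]},{"xyz": [0.2,0.18,2.75],"jaw": 1,"twist": [0,0,0]},{"xyz": [0.2,0.18,2.75],"jaw": 1,"twist": [0,0,0]},{"xyz": [0.2,0.18,2.75],"jaw": 1,"twist": [0,0,0]},{"xyz": [0.2,0.18,2.75],"jaw": 1,"twist": [0,0,0]}]' --newtons 8

```text
time_s: 18.92
tool_pos: [0.5385, 0.408, 0.26]
tool_rot: [-179.9, 10.0, 112.1]
force: [-4.6, -2.3, 3.5]
grip_width: 0.0115
grasp_force: 8.0
```

>>> servo_tool --plan '[{"xyz": [0,0,0],"jaw": 1,"twist": [0,0,0]},{"xyz": [0,0,0],"jaw": 1,"twist": [0,0,0]}]'

```text
time_s: 19.08
tool_pos: [0.5385, 0.408, 0.2601]
tool_rot: [-179.9, 10.0, 112.1]
force: [-5.2, -2.3, 3.3]
grip_width: 0.0121
grasp_force: 8.0
```

```bash
python3 - <<'E'
from h import *
o=st();T=Ro.from_euler("xyz",o["tool_rot"],degrees=True)
print("F tool",T.inv().apply(o["force"]).round(2), o["wrist_torque"],"grasp pt",o["tool_pos"]+T.apply([0,0,.178]))
E
```

```text
t 19.08 pos [0.5385 0.408  0.2601] rot [-179.9   10.   112.1] w 0.0121 g 8.0 | r 0.0781 th 111.8 | Ftan(resist) 5.7 Frad -0.2 Fz 3.3 Tq 0.45
F tool [-0.75 -5.72 -3.24] [-0.40627525  1.15392978 -0.1085852 ] grasp pt [0.54985472 0.37926135 0.08477467]
```

>>> servo_tool --plan '[{"xyz": [0,-0.15,0],"jaw": 1,"twist": [0,0,0]},{"xyz": [0,-0.15,0],"jaw": 1,"twist": [0,0,0]},{"xyz": [0,-0.15,0],"jaw": 1,"twist": [0,0,0]}]' --newtons 45

```text
time_s: 19.33
tool_pos: [0.5379, 0.4077, 0.2602]
tool_rot: [179.9, 10.0, 112.1]
force: [-3.2, -1.1, 2.1]
grip_width: 0.0111
grasp_force: 45.0
```

>>> servo_tool --plan '[{"xyz": [-0.65,0,-0.13],"jaw": 1,"twist": [0,2,0]},{"xyz": [-1.3,0,-0.24],"jaw": 1,"twist": [0,4,0]},{"xyz": [-1.95,0,-0.34],"jaw": 1,"twist": [0,6,0]},{"xyz": [-2.6,0,-0.43],"jaw": 1,"twist": [0,8,0]},{"xyz": [-2.6,0,-0.43],"jaw": 1,"twist": [0,8,0]}]'

```text
time_s: 19.75
tool_pos: [0.5473, 0.3844, 0.2687]
tool_rot: [179.9, 1.8, 112.0]
force: [-3.0, 0.9, -0.9]
grip_width: 0.0115
grasp_force: 45.0
```

```bash
python3 - <<'E'
from h import *
o=st();T=Ro.from_euler("xyz",o["tool_rot"],degrees=True)
print("F tool",T.inv().apply(o["force"]).round(2), o["wrist_torque"],"grasp pt",o["tool_pos"]+T.apply([0,0,.178]),"up",T.inv().apply([0,0,1]))
E
```

```text
t 19.75 pos [0.5473 0.3844 0.2687] rot [179.9   1.8 112. ] w 0.0115 g 45.0 | r 0.0529 th 112.4 | Ftan(resist) 2.4 Frad 2.0 Fz -0.9 Tq 0.13
F tool [ 2.02 -2.42  0.85] [0.36939159 0.65553496 0.11995314] grasp pt [0.54966323 0.3794619  0.09078103] up [-0.03056491  0.00167599 -0.99953138]
```

>>> servo_tool --plan '[{"xyz": [0.03,-0.06,-0.3],"jaw": 1,"twist": [0,0,0]},{"xyz": [0.02,-0.06,-0.6],"jaw": 1,"twist": [0,0,0]},{"xyz": [0.02,-0.06,-0.9],"jaw": 1,"twist": [0,0,0]},{"xyz": [0.02,-0.06,-0.9],"jaw": 1,"twist": [0,0,0]}]'

```text
time_s: 20.08
tool_pos: [0.5467, 0.3852, 0.2785]
tool_rot: [179.9, 2.0, 112.1]
force: [-1.5, 0.6, -0.6]
grip_width: 0.0113
grasp_force: 45.0
```

```bash
python3 - <<'E'
from h import *
o=st();T=Ro.from_euler("xyz",o["tool_rot"],degrees=True)
print("F tool",T.inv().apply(o["force"]).round(2), o["wrist_torque"])
E
```

```text
t 20.08 pos [0.5467 0.3852 0.2785] rot [179.9   2.  112.1] w 0.0113 g 45.0 | r 0.0539 th 112.7 | Ftan(resist) 1.1 Frad 1.1 Fz -0.6 Tq 0.06
F tool [ 1.12 -1.15  0.57] [0.05621027 0.42569596 0.02648289]
```

>>> servo_tool --plan '[{"xyz": [-0.05,0,-1.5],"jaw": 1,"twist": [0,0,0]},{"xyz": [-0.1,0,-3],"jaw": 1,"twist": [0,0,0]},{"xyz": [-0.1,0,-4.5],"jaw": 1,"twist": [0,0,0]},{"xyz": [-0.1,0,-4.5],"jaw": 1,"twist": [0,2,0]},{"xyz": [-0.1,0,-4.5],"jaw": 1,"twist": [0,2,0]}]'

```text
time_s: 20.5
tool_pos: [0.5474, 0.3849, 0.3247]
tool_rot: [179.7, -0.0, 112.0]
force: [-0.0, -0.2, -1.4]
grip_width: 0.0115
grasp_force: 45.0
```

```bash
python3 - <<'E'
from h import *
o=st();T=Ro.from_euler("xyz",o["tool_rot"],degrees=True)
D=Ro.from_euler("xyz",[180,0,180],degrees=True);print((T.inv()*D).as_rotvec(degrees=True).round(1),togo([.435,.19,.31]),o["qpos"].round(1))
s=cam("scene");c=cam("top")
print(proj(s,[.55,.38,.13]))
f=lambda cc,x,y:cv2.resize(cc["img"][y-32:y+32,x-32:x+32,::-1],None,fx=6,fy=6,interpolation=cv2.INTER_CUBIC)
cv2.imwrite("pics/h7.png",np.hstack([f(c,230,194),f(s,286,135)]))
E
```

```text
t 20.50 pos [0.5474 0.3849 0.3247] rot [179.7  -0.  112. ] w 0.0115 g 45.0 | r 0.0533 th 112.1 | Ftan(resist) 0.1 Frad -0.2 Fz -1.4 Tq 0.01
[  0.3   0.2 -68. ] [-13.85 -17.74   1.36] [-62.6  25.7  33.6  87.2 -14.7  71.2  -4.9]
[276.66687438 126.1001947 ]
```

View pics/h7.png

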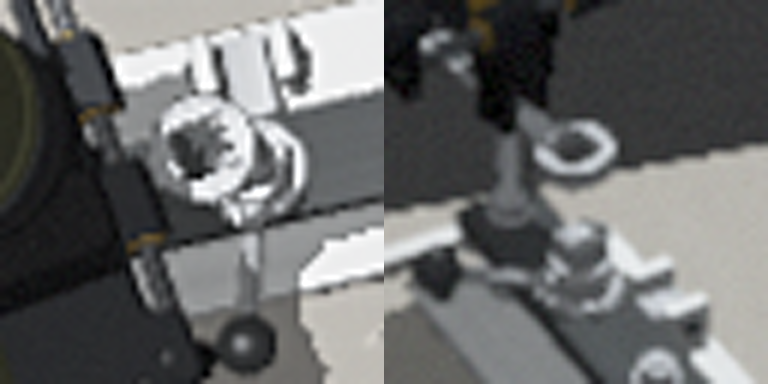

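The spanner is clear of the head: ring at (205,148) left and (575,150) right, head free below it. Laying it down in the empty area in front and to the right of the fixture.

>>> servo_tool --plan '[{"xyz": [-1.5,-2,0],"jaw": 1,"twist": [0,0,-7]},{"xyz": [-3,-4,0],"jaw": 1,"twist": [0,0,-14]},{"xyz": [-5,-6,0],"jaw": 1,"twist": [0,0,-21]},{"xyz": [-6.5,-8,0],"jaw": 1,"twist": [0,0,-28]},{"xyz": [-8,-10,0],"jaw": 1,"twist": [0,0,-35]},{"xyz": [-9.5,-12,0],"jaw": 1,"twist": [0,0,-42]},{"xyz": [-11,-14,0],"jaw": 1,"twist": [0,0,-49]},{"xyz": [-12.5,-16,0],"jaw": 1,"twist": [0,0,-56]},{"xyz": [-13.5,-17.3,1],"jaw": 1,"twist": [0,0,-63]},{"xyz": [-13.9,-17.7,1.5],"jaw": 1,"twist": [0,0,-68]}]'

```text
time_s: 21.43
tool_pos: [0.4335, 0.1872, 0.3063]
tool_rot: [-180.0, -0.0, -179.7]
force: [-0.5, 0.4, -2.3]
grip_width: 0.0115
grasp_force: 45.0
```

>>> servo_tool --plan '[{"xyz": [0,0,3],"jaw": 1,"twist": [0,0,0]},{"xyz": [0,0,6],"jaw": 1,"twist": [0,0,0]},{"xyz": [0,0,9],"jaw": 1,"twist": [0,0,0]},{"xyz": [0,0,10],"jaw": 1,"twist": [0,0,0]},{"xyz": [0,0,10.5],"jaw": 1,"twist": [0,0,0]},{"xyz": [0,0,10.5],"jaw": 1,"twist": [0,0,0]}]'

```text
time_s: 21.93
tool_pos: [0.4349, 0.19, 0.2019]
tool_rot: [-179.9, 0.1, -179.9]
force: [-0.1, -0.2, -0.7]
grip_width: 0.0113
grasp_force: 45.0
```

```bash
python3 -c "
from h import *
o=st();print(o['wrist_torque'],o['qpos'].round(1))"
```

```text
t 21.93 pos [0.4349 0.19   0.2019] rot [-1.799e+02  1.000e-01 -1.799e+02] w 0.0113 g 45.0 | r 0.1969 th -132.3 | Ftan(resist) 0.1 Frad 0.2 Fz -0.7 Tq 0.01
[ 0.02658995 -0.01630695 -0.0280516 ] [-55.5   9.8  30.8 120.7  -6.4  51.   69. ]
```

>>> servo_tool --plan '[{"xyz": [0,0,0.6],"jaw": 1,"twist": [0,0,0]},{"xyz": [0,0,1.2],"jaw": 1,"twist": [0,0,0]},{"xyz": [0,0,1.4],"jaw": 1,"twist": [0,0,0]},{"xyz": [0,0,1.4],"jaw": 1,"twist": [0,0,0]}]'

```text
time_s: 22.27
tool_pos: [0.4351, 0.1902, 0.1885]
tool_rot: [179.9, 0.1, -179.9]
force: [0.6, 0.5, -0.4]
grip_width: 0.0114
grasp_force: 45.0
```

>>> servo_tool --plan '[{"xyz": [0,0,0.15],"jaw": 1,"twist": [0,0,0]},{"xyz": [0,0,0.25],"jaw": 1,"twist": [0,0,0]},{"xyz": [0,0,0.25],"jaw": 1,"twist": [0,0,0]}]'

```text
time_s: 22.52
tool_pos: [0.4351, 0.1902, 0.186]
tool_rot: [179.9, 0.1, -179.9]
force: [-0.3, 0.2, -2.3]
grip_width: 0.0113
grasp_force: 45.0
```

```bash
python3 -c "
from h import *
o=st();print(o['wrist_torque'])"
```

```text
t 22.52 pos [0.4351 0.1902 0.186 ] rot [ 1.799e+02  1.000e-01 -1.799e+02] w 0.0113 g 45.0 | r 0.1966 th -132.3 | Ftan(resist) -0.4 Frad 0.0 Fz -2.3 Tq -0.08
[ 0.03122077 -0.0065992  -0.02132718]
```

>>> servo_tool --plan '[{"xyz": [0,0,0.15],"jaw": 1,"twist": [0,0,0]},{"xyz": [0,0,0.22],"jaw": 1,"twist": [0,0,0]},{"xyz": [0,0,0.22],"jaw": 1,"twist": [0,0,0]},{"xyz": [0,0,0.22],"jaw": 0.6,"twist": [0,0,0]},{"xyz": [0,0,0.22],"jaw": 0.5,"twist": [0,0,0]},{"xyz": [0,0,0.22],"jaw": 0.5,"twist": [0,0,0]},{"xyz": [0,0,0.22],"jaw": 0.5,"twist": [0,0,0]},{"xyz": [0,0,0.22],"jaw": 0.5,"twist": [0,0,0]},{"xyz": [0,0,-2],"jaw": 0.5,"twist": [0,0,0]},{"xyz": [0,0,-5],"jaw": 0.5,"twist": [0,0,0]}]'

```text
time_s: 23.35
tool_pos: [0.4336, 0.1895, 0.2344]
tool_rot: [-179.8, -0.1, -179.9]
force: [0.5, 0.4, 1.2]
grip_width: 0.0421
grasp_force: 0.0
```

>>> servo_tool --plan '[{"xyz": [0,0,-4],"jaw": 0.4,"twist": [0,0,0]},{"xyz": [0,0,-8],"jaw": 0.4,"twist": [0,0,0]},{"xyz": [0,3,-12],"jaw": 0.4,"twist": [0,0,0]},{"xyz": [0,7,-15],"jaw": 0.4,"twist": [0,0,0]},{"xyz": [0,11,-15],"jaw": 0.4,"twist": [0,0,0]},{"xyz": [0,15,-15],"jaw": 0.4,"twist": [0,0,0]},{"xyz": [0,19,-15],"jaw": 0.4,"twist": [0,0,0]},{"xyz": [0,23,-15],"jaw": 0.4,"twist": [0,0,0]},{"xyz": [0,26,-15],"jaw": 0.4,"twist": [0,0,0]}]'

```text
time_s: 24.1
tool_pos: [0.4333, 0.4529, 0.3861]
tool_rot: [179.9, 0.1, -179.8]
force: [-0.5, 0.2, 0.2]
grip_width: 0.0524
grasp_force: 0.0
```

```bash
python3 - <<'E'
from h import *
o=st();c=cam("top");a=cv2.imread("pics/top0.png")[:,:,::-1].astype(int)
# numeric check: spanner mask in new place, changes elsewhere vs start
d=(np.abs(c["img"].astype(int)-a).max(2)>45).astype(np.uint8)
n,l,stt,ce=cv2.connectedComponentsWithStats(d)
for i in range(1,n):
    if stt[i,4]>12:print(stt[i].tolist(),ce[i].round(1),plane(c,ce[i],.005)[:2].round(3))
print("expected hole/end px",proj(c,[.48,.19,.006]).round(1),proj(c,[.36,.19,.006]).round(1))
x0,y0=int(proj(c,[.48,.19,0])[0])-14,int(proj(c,[.5,.19,0])[1])-2
for r in d[y0:y0+64,x0:x0+28]:print("".join(".#"[v] for v in r))
E
```

```text
t 24.10 pos [0.4333 0.4529 0.3861] rot [ 1.799e+02  1.000e-01 -1.798e+02] w 0.0524 g 0.0 | r 0.1783 th 138.8 | Ftan(resist) 0.2 Frad 0.5 Fz 0.2 Tq 0.03
[243, 191, 13, 7, 37] [249.2 194.5] [0.562 0.324]
[236, 196, 8, 6, 24] [239.8 198.2] [0.552 0.349]
[12, 198, 166, 202, 15042] [100.5 312. ] [0.255 0.694]
[255, 199, 21, 17, 167] [266.3 206.1] [0.532 0.278]
[237, 203, 5, 10, 29] [239.3 207.6] [0.527 0.349]
[243, 203, 9, 28, 121] [246.8 219.1] [0.497 0.329]
[89, 208, 3, 16, 21] [ 90.  215.1] [0.502 0.739]
[234, 214, 10, 11, 84] [238.7 219. ] [0.497 0.35 ]
[291, 218, 12, 12, 46] [295.6 223. ] [0.488 0.2  ]
[325, 221, 14, 12, 38] [330.3 225.8] [0.482 0.109]
[81, 223, 8, 8, 21] [ 84.7 226.5] [0.472 0.75 ]
[295, 222, 12, 50, 178] [299.9 244.9] [0.431 0.188]
[164, 224, 85, 74, 3775] [204.  260.1] [0.389 0.436]
[327, 227, 14, 40, 117] [332.2 243.3] [0.436 0.104]
[91, 231, 20, 13, 73] [ 98.9 237.4] [0.444 0.711]
[326, 268, 6, 7, 26] [328.6 271.2] [0.365 0.112]
[40, 331, 11, 6, 36] [ 44.8 333.6] [0.2   0.831]
[176, 344, 28, 56, 984] [189.  378.5] [0.094 0.461]
[39, 347, 8, 25, 43] [ 43.5 357.6]
[... 1320 characters left out ...]
....
.............##.#...........
.............##.#...........
.............##.#...........
.............##.#...........
.............##.#...........
.............####...........
.............##.#...........
.............##.............
...............#............
.............##.............
...........####.#...........
............#..#............
...........#.##.#...........
...........#.##.#...........
...........##.##............
............###.............
............................
............................
............................
............................
............................
............................
............................
............................
```

```bash
python3 -c "
from cell import env
print(env.sign_off())"
```

```text
the job is handed in; nothing more can be done
None
```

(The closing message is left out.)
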